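Lock the vacuum canister and hold its pump handle out at the red band

ROBOT

A 6-joint arm with a two-finger parallel gripper is mounted at the origin on a cart in front of the work surface, level with it; the furniture and walls round the work are solid. World frame = base frame: x ahead of the robot, y to its left, z up, the work surface at z = 0. Lengths are in m, angles in rad, forces in N, time in s.
With the tool pointing down it reaches from about 0.275 to 0.75 m from the base axis. Payload 10.2 kg.
Tool frame: the origin (TCP) lies on the front face of the gripper's body, between the roots of the fingers; the fingertips stand 64 mm ahead of it and the grasp point (between the pads) lies 45 mm ahead of it; z points along the fingers, y is the line along which they close (so a half turn about z gives the same grasp; the last joint's range is limited). The gripper opens to 88 mm and grips with 3 to 60 N. Pads are 18 mm wide; open, the fingers measure 123 mm over their backs; the gripper's body (75 mm by 187 mm) begins 45 mm behind the grasp point.
Start: joints at [-1.335, 0.313, 1.498, -0, 1.331, -0.223], TCP at [0.232, -0.471, 0.303] pointing down, gripper open.
Joint ranges: [-2.94, 2.94], [-0.97, 2.17], [0.19, 2.56], [-1.23, 4.37], [0.02, 3.11], [-2.88, 2.88]. Speed limits (rad/s): [2.39, 2.39, 3.01, 3.14, 3.14, 3.14].

INTERFACE

Orientations are given as a unit quaternion [w, x, y, z].
In Python, from plant import telemetry, vision, robot gives the robot as it stands.
- The arm moves only by the tool servo_tool, never from a script. Its argument "rows" is a list of rows, each a list of 3 entries, a list of its own where there are three numbers: the turn, a rotation vector about the world's x, y, z in units of 5 degrees (1.0 is 5 degrees), then the shift along the world's x, y, z in units of 50 mm (1.0 is 50 mm), then the finger opening in mm, from 0 to 88.1. A call has 1 to 20 rows; each row shifts and turns the commanded pose from where the row before left it; what a row does not reach is not made up. A row lasts 1/10 s, in which the tool goes at most 50 mm and 8.59 degrees, less where a joint would pass 70% of its speed; a pose out of reach is approached as far as the arm can. A call is refused whole if a number of a shift passes 1 or a number of a turn 1, either way. A call with a gripper value outside its range is refused whole. The fingers move at their own pace and stop on an object; "squeeze" is the grip in N (left out, the last holds). Time passes only in rows, so rows that do not move let the fingers close. It gives the time, the measured TCP pose, the force, the opening and the grip force at its end, in the units of the state.
- telemetry.sense(): the state, without advancing time (a new reading comes with each control period).
- vision.camera(name): name is "side" or "top" or "wrist"; returns a dict with "img" (384x512x3 uint8, red, green, blue), "K" (3x3 intrinsics, pixels), "k1" (the pictures are not rectified: a ray, as slopes to the right and down, at radius r is drawn at 1 + k1 r^2 times it, then the intrinsics apply), "eye" and "attitude" of the camera in the world; the wrist camera has in their place "mount" (4x4, takes a point from camera to tool coordinates, whose origin is the TCP and whose axes are the flange's). Camera axes: x right, y down, z forward; pixel columns grow to the right and rows downward; lengths in m; the calibration is good to about 2 mm. A picture is of the moment at which its call begins: read the wrist's pose just before it. There is no depth.
- robot.sign_off(): hands the job in; it is judged then, once.
The state is a dict: "t": time; "joint_positions": joint angles; "dq": joint speeds; "joint_torque": joint torques, N m; "tool_pos": TCP position; "tcp_rot": TCP orientation; "ft_force": force on the tool from outside, world axes, zero at the start; "moment": the same for the moment, N m; "opening": finger opening in m; "grip_force": force on a finger pad.
Only numpy, scipy, OpenCV 4.12 (cv2) and the standard library are available. Lean on these libraries where they do the work, as an engineer would, in place of code of your own. Each camera call takes 0.05 s, during which the arm holds its last target. There are 200 camera calls.

TASK

Close the vacuum food canister: with the pump handle still down, turn its green lock ring clockwise by the lug until the red stripe on the lug lines up with the red line on the lid. Then pull the black, spring-return pump handle straight up until the red band on its stem is at the rim of the guide it comes out of, without pulling it well past the band, and keep it there: finish while still gripping the handle, do not let it spring back. Leave the timer, garlic, mug and tin where they are.

Things in the scene. Friction and masses are not known exactly. Their poses are not given: they have to be found in the camera images.
- canister: steel canister, 100 mm across, 82 mm high to its shoulder, stuck immovably to the worktop by a suction foot 120 mm across (12 mm high tab to 81 mm at its back, +x). Origin: centre of the underside, z up; -x is where the red lock line lies (on the white lid, 20 to 36 mm off the axis, and a red tick on the side). Lid 77 mm across, top z 96 mm; black stem guide in its middle, 26 mm across
- lock_ring (a joint): green ring (104 mm across, z 82 to 97 mm), turns about the canister's vertical axis with about 2 N friction at the lug, stays where left. Rad, grows CLOCKWISE seen from above; 1.25 = lug's red stripe on the red line (locked), stop at 1.30; starts at 0 to 0.45. The lug's direction is the canister's -x turned counterclockwise by (1.25 - value)
- lug_grip (a point): grip point on the ring's only lug, 68 mm off the canister's axis, 113 mm above the worktop. The lug is an upright green fin: 10 mm thick, 30 mm long along the radius (52 to 82 mm off the axis), z 83 to 125 mm, red stripe along its top edge; free space on both sides of it
- lock_mark (a point): fixed point on the canister where lug_grip stands when the ring is locked: on the red line's direction, 68 mm off the axis, 113 mm above the worktop
- pump_handle (a joint): how far the handle is pulled up, m: 0 = down, 0.065 = end of travel. A spring draws it down: 4.5 N at 0, plus 1.5 N per 10 mm (10.5 N at 0.040); let go, it returns to 0. At 0.040 the middle of the red band is level with the guide's rim; the band is 12 mm tall, so at the rim from 0.034 to 0.046. With the handle down the band is hidden in the guide
- handle_grip (a point): middle of the black T-bar on the pump stem, z 128 mm when down. Bar 50 mm long along the canister's x axis (points to the red lock line), 14 mm wide, 14 mm tall; 21 mm free height below it to the guide's rim beside the steel stem (10 mm across, 16 mm shoulder under the bar). Moves straight up along the canister's axis
- guide_rim (a point): centre of the rim of the black stem guide, 100 mm above the worktop, fixed to the canister
- timer: green and white kitchen timer, about 65 mm across and 58 mm high, loose, origin at the centre of its underside; leave alone
- garlic: garlic bulb, about 50 mm, loose, origin at its underside; leave alone
- mug: white mug with leaf pattern, 92 x 127 x 95 mm, loose, origin at the centre of its underside; leave alone
- tin: low food tin, 86 mm across, 40 mm high, loose, origin at the centre of its underside; leave alone

How it is judged:
On the way, in this order (a step that is already met when the one before it is completed fails the run):
1. the lock ring is turned to its mark while the pump handle is still down (value of joint lock_ring above 1.15 rad and value of joint pump_handle below 0.006 m), for 0.2 s.
2. the pump handle is pulled up to the red band (value of joint pump_handle between 0.033 and 0.047 m), for 0.3 s.
At the end, for the whole second after the job is handed in: The lock ring is within 0.10 rad of its mark (value over 1.15); the pump handle stands still, held by the gripper's fingers (over 3 N of contact) against its spring, 33 to 47 mm up, so that the red band is at the guide's rim, through the last second (all of step 2 and value of joint lock_ring above 1.15 rad and velocity of joint pump_handle between -0.01 and 0.01 m/s and contact force between the fingers and canister above 3 N); the arm keeps its last pose, push and grip.
It fails at once if the pump handle is pulled up more than 10 mm while the ring is not locked (value of joint pump_handle above 0.01 m and value of joint lock_ring below 1.1 rad).
It fails at once if the pump handle is pulled 10 mm or more past the red band (beyond 56 mm) (value of joint pump_handle above 0.056 m).
It fails at once if the timer, garlic, mug or tin is moved more than 30 mm (distance of any of timer, garlic, mug, tin from where it was at the start of the episode above 0.03 m).
It also fails if it takes over 42 s, if anything falls off the work surface, if the arm or the gripper's body presses on something with over 40 N, if the wrist force passes 120 N, or if a joint passes its speed limit or range.

## Working session

There is one attempt and no reset: what is moved stays moved. The work goes in short steps, Python scripts to look and compute and a tool call to move; the robot and the scene stay as the last step left them, time stands still between calls to the robot, and variables do not carry over. Pictures are saved under pics/ and viewed, at most 10 in all, crops included, and the job is handed in when it is done.

Besides the shell and the picture viewer there is one more tool, called after ">>>" as name([rows], argument=value, ...), one row to a line, values as JSON. servo_tool: Moves the arm, as the interface text tells. Its arguments: {"type":"object","properties":{"rows":{"type":"array"},"squeeze":{"type":"number"}},"required":["rows"]}

```bash
mkdir -p pics
cat > h.py <<'E'
import numpy as np, cv2
from plant import telemetry, vision, robot
from scipy.spatial.transform import Rotation as R
def rot(a):
    a=np.asarray(a,float)
    if a.shape==(3,3): return a
    if a.shape==(4,4): return a[:3,:3]
    return R.from_quat(np.r_[a[1:],a[0]]).as_matrix()
def cam(n):
    s=telemetry.sense(); c=vision.camera(n)
    if n=='wrist':
        M=np.array(c['mount']); Rt=rot(s['tcp_rot'])
        c['Rw']=Rt@M[:3,:3]; c['e']=Rt@M[:3,3]+np.array(s['tool_pos'])
    else: c['Rw']=rot(c['attitude']); c['e']=np.array(c['eye'])
    return c
def ray(c,px):
    K=np.array(c['K']); k=np.array([c['k1'],0,0,0],float)
    p=cv2.undistortPoints(np.array(px,float).reshape(-1,1,2),K,k).reshape(-1,2)
    return np.c_[p,np.ones(len(p))]@c['Rw'].T
def onz(c,px,z):
    d=ray(c,px); return c['e']+d*((z-c['e'][2])/d[:,2])[:,None]
def proj(c,P):
    q=(np.atleast_2d(P)-c['e'])@c['Rw']
    return cv2.projectPoints(q,np.zeros(3),np.zeros(3),np.array(c['K']),np.array([c['k1'],0,0,0],float))[0].reshape(-1,2)
E
python3 - <<'E'
from h import *
a=[]
for n in ['top','side']:
    c=cam(n); a.append(c['img']); print(n,c['e'],c['attitude'],c['K'],c['k1'])
    cv2.imwrite(f'pics/{n}0.png',c['img'][...,::-1])
print(telemetry.sense())
E
```

```text
top [0.49411221 0.02889438 1.03112658] [ 0.03756841 -0.70039024  0.71178006 -0.03756688] [[358.48349779   0.         254.15037768]
 [  0.         358.48349779 191.08599401]
 [  0.           0.           1.        ]] -0.044573019532435004
side [ 0.79188836 -0.78471727  0.47176611] [-0.55103629  0.82308181  0.11843406 -0.06977615] [[417.66204153   0.         260.17983513]
 [  0.         417.66204153 195.49865363]
 [  0.           0.           1.        ]] -0.05489299035496861
{'t': 0.1, 'joint_positions': array([-1.33542616e+00,  3.13375644e-01,  1.49833624e+00,  1.28788134e-06,
        1.33098780e+00, -2.23349393e-01]), 'dq': array([ 1.50943093e-03, -1.65736057e-03, -2.09493426e-03,  3.23047191e-06,
       -1.88345239e-04, -4.23926830e-04]), 'joint_torque': array([ 1.87969286e-03, -4.02809966e+01, -2.52644491e+01,  6.94586034e-02,
        3.41687934e-02, -4.25215114e-05]), 'tool_pos': array([ 0.23244968, -0.47057876,  0.30223703]), 'tcp_rot': array([-5.53512184e-04,  9.73812037e-01,  2.27353933e-01, -2.70142306e-06]), 'ft_force': array([-1.01436488,  0.47646039, -0.09465383]), 'moment': array([-0.01458096,  0.03197712,  0.00733948]), 'grip_force': 0.0, 'opening': 0.08798015152167468}
```

View pics/top0.png

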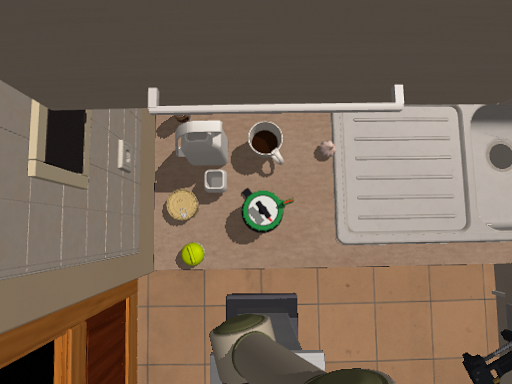

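View pics/side0.png

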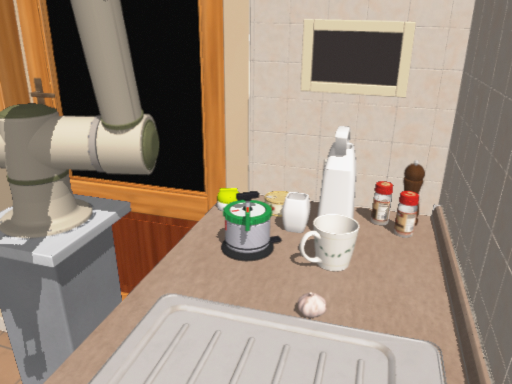

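The top view shows the canister at about (263,211), with its lug near (287,203), its black tab at (247,194) and the T-bar running from (257,202) to (268,218). The side view shows the lug facing that camera at (248,215).

Run:
```python
from h import *
c=cam('top'); im=c['img']; hsv=cv2.cvtColor(im,cv2.COLOR_RGB2HSV)
g=cv2.inRange(hsv,(60,120,40),(90,255,255)); g[:,:230]=0;g[:,310:]=0;g[:180]=0;g[245:]=0
ys,xs=np.nonzero(g); print(len(xs),xs.min(),xs.max(),ys.min(),ys.max())
P=onz(c,np.c_[xs,ys],.097)[:,:2]
m=P[np.hypot(*(P-np.median(P,0)).T)<.07]
ct=cv2.minEnclosingCircle(m.astype(np.float32)); print('circ',ct)
# red
r=cv2.inRange(hsv,(0,120,60),(8,255,255))|cv2.inRange(hsv,(172,120,60),(180,255,255))
r[:,:230]=0;r[:,310:]=0;r[:180]=0;r[245:]=0
n,l,s,cc=cv2.connectedComponentsWithStats(r)
for i in range(1,n): print('red',cc[i],s[i,4],onz(c,cc[i],.125),onz(c,cc[i],.097))
k=((hsv[...,2]<45)*255).astype(np.uint8); k[:,:235]=0;k[:,300:]=0;k[:180]=0;k[245:]=0
n,l,s,cc=cv2.connectedComponentsWithStats(k)
for i in range(1,n):
    if s[i,4]>8:
        q=np.argwhere(l==i)[:,::-1]; w=onz(c,q,.135)[:,:2]; u=np.linalg.svd(w-w.mean(0))[2][0]
        print('blk',cc[i],s[i,4],w.mean(0),np.degrees(np.arctan2(u[1],u[0])),onz(c,cc[i],.012))
A=cv2.resize(im[175:250,225:315],None,fx=6,fy=6,interpolation=cv2.INTER_CUBIC)
cv2.imwrite('pics/topc.png',A[...,::-1])
```

```text
540 242 290 191 231
circ ((0.5437908172607422, 0.0004908069968223572), 0.06033621355891228)
red [287.72727273 201.        ] 11 [[ 0.56414903 -0.05659694  0.125     ]] [[ 0.56631322 -0.05923869  0.097     ]]
red [269.25 218.5 ] 8 [[ 0.52065836 -0.00884437  0.125     ]] [[ 0.52147866 -0.01001053  0.097     ]]
blk [246.37209302 192.51162791] 43 [0.58645103 0.04772718] 145.9248182621399 [[0.59912201 0.05031227 0.012     ]]
blk [262.26373626 209.36263736] 91 [0.54345944 0.00858454] -143.14364651478377 [[0.55022107 0.00578976 0.012     ]]
blk [251.67241379 225.86206897] 58 [0.50280998 0.0357192 ] -130.11829444062286 [[0.50397813 0.03662599 0.012     ]]
blk [269.11111111 229.88888889] 9 [ 0.49210872 -0.0075121 ] 109.74962911578864 [[ 0.49183344 -0.01250829  0.012     ]]
```

View pics/topc.png

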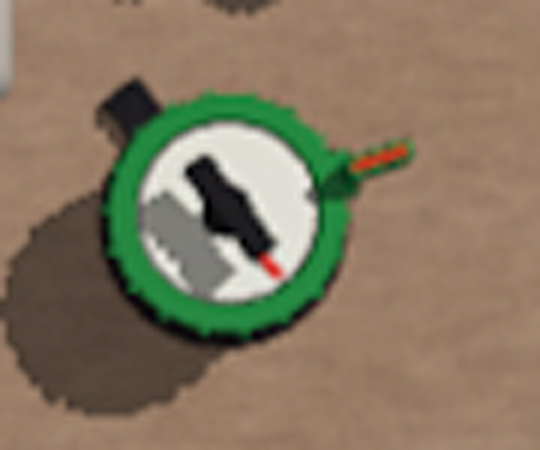

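In the crop, the lug's red stripe is at (380,158) and the ring centre at about (227,217). The lock line is at (272,266) and the tab at the upper left. The lug points at about -70° and the lock line at about -142° in world coordinates, so the ring value is near 0. I'll move over the lug and refine with the wrist camera.

>>> servo_tool([
  [[0, 0, 1], [0.37, 0.52, 0], 70],
  [[0, 0, 1], [0.37, 0.52, 0], 70],
  [[0, 0, 1], [0.37, 0.52, 0], 70],
  [[0, 0, 1], [0.37, 0.52, 0], 70],
  [[0, 0, 1], [0.37, 0.52, 0], 70],
  [[0, 0, 1], [0.37, 0.52, 0], 70],
  [[0, 0, 1], [0.37, 0.52, 0], 70],
  [[0, 0, 1], [0.37, 0.52, 0], 70],
  [[0, 0, 1], [0.37, 0.52, 0], 70],
  [[0, 0, 1], [0.37, 0.52, 0], 70],
  [[0, 0, 1], [0.37, 0.52, 0], 70],
  [[0, 0, 1], [0.37, 0.52, 0], 70],
  [[0, 0, 1], [0.37, 0.52, 0], 70],
  [[0, 0, 1], [0.37, 0.52, 0], 70],
  [[0, 0, 1], [0.37, 0.52, 0], 70],
  [[0, 0, 1], [0.37, 0.52, 0], 70],
  [[0, 0, 1], [0.37, 0.52, 0], 70],
  [[0, 0, 0], [0, 0, 0], 70],
  [[0, 0, 0], [0, 0, 0], 70],
])

```text
t: 2.05
tool_pos: [0.5469, -0.0285, 0.3023]
tcp_rot: [-0.0, 0.564, 0.826, -0.0]
ft_force: [0.3, 0.3, 0.0]
opening: 0.0704
grip_force: 0.0
```

Run:
```python
from h import *
c=cam('wrist'); cv2.imwrite('pics/w1.png',c['img'][...,::-1])
s=telemetry.sense(); Rt=rot(s['tcp_rot']); print(s['tool_pos'],s['joint_positions'],np.degrees(np.arctan2(Rt[1,1],Rt[0,1])),Rt[:,2],c['e'])
print(proj(c,[[.541,.006,.1],[.564,-.058,.113]]))
```

```text
[ 0.54672354 -0.02906325  0.3024565 ] [-2.67075725e-01  3.63059299e-01  1.42893242e+00 -2.56250049e-04
  1.35023911e+00 -6.37638625e-01] 21.234910223662535 [-6.81529849e-04 -7.27581961e-05 -9.99999765e-01] [0.52234081 0.03520867 0.38392934]
[[259.67895524 150.59446355]
 [257.78760907 216.15764035]]
```

View pics/w1.png

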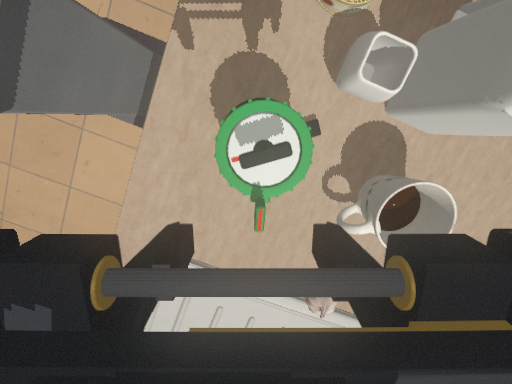

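The wrist view shows the ring centred at about (264,149), the lug stripe at (260,219), the T-bar at (265,155), the red line at (236,159) and the tab at (314,128). I'll measure from these.

```bash
cat > m.py <<'E'
from h import *
def meas(c):
    im=c['img']; hsv=cv2.cvtColor(im,cv2.COLOR_RGB2HSV)
    g=cv2.inRange(hsv,(60,120,40),(90,255,255)); g[235:]=0;g[:,:180]=0;g[:,340:]=0
    r=cv2.inRange(hsv,(0,120,60),(8,255,255))|cv2.inRange(hsv,(172,120,60),(180,255,255)); r[235:]=0;r[:,:180]=0;r[:,330:]=0;r[:85]=0
    # white lid (circle z .096, r .0385)
    cs=cv2.findContours(g,cv2.RETR_CCOMP,cv2.CHAIN_APPROX_NONE)
    # inner hole = lid contour
    hs=[k for k,h in zip(*[cs[0],cs[1][0]]) if h[3]>=0]
    lid=max(hs,key=cv2.contourArea)
    p=onz(c,lid.reshape(-1,2),.097)[:,:2]; 
    A=np.c_[2*p,np.ones(len(p))]; 
    for _ in range(4):
        x=np.linalg.lstsq(A,(p**2).sum(1),rcond=None)[0]; ctr=x[:2]; rad=np.sqrt(x[2]+ctr@ctr)
        e=abs(np.hypot(*(p-ctr).T)-rad); k=e<max(2*np.median(e),.0008); p=p[k];A=A[k]
    print('lid',ctr,rad,len(p))
    n,l,s,cc=cv2.connectedComponentsWithStats(r)
    for i in range(1,n):
        if s[i,4]>8:
            q=np.argwhere(l==i)[:,::-1]
            for z in (.096,.125):
                w=onz(c,q,z)[:,:2]; d=w.mean(0)-ctr
                print('red',cc[i],s[i,4],z,w.mean(0),'dir',np.degrees(np.arctan2(d[1],d[0])),np.hypot(*d))
    k=((hsv[...,2]<70)&(hsv[...,1]<120)).astype(np.uint8); b=cv2.boundingRect(lid)
    k2=np.zeros_like(k); k2[b[1]:b[1]+b[3],b[0]:b[0]+b[2]]=k[b[1]:b[1]+b[3],b[0]:b[0]+b[2]]
    n,l,s,cc=cv2.connectedComponentsWithStats(k2)
    i=1+np.argmax(s[1:,4]); q=np.argwhere(l==i)[:,::-1]; (o,wh,a)=cv2.minAreaRect(q.astype(np.float32))
    w=onz(c,q,.135)[:,:2]; u=np.linalg.svd(w-w.mean(0),full_matrices=False)[2][0]; print('bar',o,wh,w.mean(0),np.degrees(np.arctan2(u[1],u[0])))
    return ctr
if __name__=='__main__':
    meas(cam('wrist'))
E
python3 m.py
```

```text
lid [ 0.50031329 -0.00841683] 0.001755663995630575 8
red [235.33333333 158.33333333] 27 0.096 [ 0.51997456 -0.01209834] dir -10.605642955803955 0.020002975742403756
red [235.33333333 158.33333333] 27 0.125 [ 0.52019834 -0.00739156] dir 2.951547476150151 0.01991145807666377
red [259.94736842 218.78947368] 76 0.096 [ 0.56992892 -0.06663917] dir -39.907088362424695 0.09075338490298736
red [259.94736842 218.78947368] 76 0.125 [ 0.56512431 -0.05644232] dir -36.538748782236574 0.08066545222803066Traceback (most recent call last):
  File "m.py", line 31, in <module>
    meas(cam('wrist'))
    ~~~~^^^^^^^^^^^^^^
  File "m.py", line 27, in meas
    i=1+np.argmax(s[1:,4]); q=np.argwhere(l==i)[:,::-1]; (o,wh,a)=cv2.minAreaRect(q.astype(np.float32))
        ~~~~~~~~~^^^^^^^^^
    return _wrapfunc(a, 'argmax', axis=axis, out=out, **kwds)
    return bound(*args, **kwds)
ValueError: attempt to get argmax of an empty sequence
```

```bash
python3 - <<'E'
s=open('m.py').read()
a=s.index("    cs=cv2"); b=s.index("    p=onz")
s=s[:a]+"""    w=cv2.inRange(hsv,(0,0,175),(180,40,255)); w[235:]=0;w[:85]=0;w[:,:200]=0;w[:,330:]=0
    n,l,st,_=cv2.connectedComponentsWithStats(w); bb=np.argwhere(w>0)
    g=cv2.morphologyEx(g,cv2.MORPH_CLOSE,np.ones((5,5)))
    cs=cv2.findContours(g,cv2.RETR_EXTERNAL,cv2.CHAIN_APPROX_NONE)[0]
    lid=max(cs,key=len); print(cv2.boundingRect(lid))
"""+s[b:]
open('m.py','w').write(s)
E
python3 m.py
```

```text
(215, 97, 100, 96)
lid [0.54523655 0.00772141] 0.04678166849315158 470
red [235.48148148 158.03703704] 27 0.096 [ 0.51997194 -0.01203553] dir -141.97457677007503 0.032072374594080695
red [235.48148148 158.03703704] 27 0.125 [ 0.52018953 -0.00736535] dir -148.93785786654365 0.029239757784150673
red [260.09090909 218.87012987] 77 0.096 [ 0.57006895 -0.0670241 ] dir -71.62217175385197 0.07876255359919596
red [260.09090909 218.87012987] 77 0.125 [ 0.56524609 -0.05682131] dir -72.77551462486232 0.06757325106333863
bar (257.4399719238281, 98.07998657226562) (0.8485281467437744, 7.071067810058594) [0.51998763 0.05047341] 25.811113135807123
```

Run:
```python
from h import *
c=cam('wrist'); hsv=cv2.cvtColor(c['img'],cv2.COLOR_RGB2HSV)
g=cv2.inRange(hsv,(60,120,40),(90,255,255)); g[192:]=0;g[:,:180]=0;g[:,340:]=0
h=cv2.convexHull(np.argwhere(g>0)[:,::-1].astype(np.int32)).reshape(-1,2)
p=onz(c,h,.095)[:,:2]
print('hull circ',cv2.minEnclosingCircle(p.astype(np.float32)))
x=np.linalg.lstsq(np.c_[2*p,np.ones(len(p))],(p**2).sum(1),rcond=None)[0]; print(x[:2],np.sqrt(x[2]+x[:2]@x[:2]))
k=((hsv[...,2]<60)).astype(np.uint8); m=np.zeros_like(k); cv2.circle(m,(264,150),34,1,-1); k*=m
n,l,s,cc=cv2.connectedComponentsWithStats(k); i=1+np.argmax(s[1:,4]); q=np.argwhere(l==i)[:,::-1]
o=cv2.fitEllipse(q.astype(np.float32)) ; r=cv2.minAreaRect(q.astype(np.float32)); print(r)
b=cv2.boxPoints(r); print(onz(c,b,.135)); w=onz(c,np.array([b.mean(0)]),.135); print(w)
e1=(b[0]+b[1])/2;e2=(b[2]+b[3])/2;f1=(b[1]+b[2])/2;f2=(b[3]+b[0])/2
for u,v in ((e1,e2),(f1,f2)):
  d=np.diff(onz(c,[u,v],.135),axis=0)[0]; print(np.hypot(*d[:2]),np.degrees(np.arctan2(d[1],d[0])))
```

```text
hull circ ((0.5454384088516235, 0.008685384877026081), 0.05283448100090027)
[0.54514924 0.00911761] 0.05166053505222047Traceback (most recent call last):
  File "<stdin>", line 9, in <module>
    return _wrapfunc(a, 'argmax', axis=axis, out=out, **kwds)
    return bound(*args, **kwds)
ValueError: attempt to get argmax of an empty sequence
```

>>> servo_tool([
  [[0, 0, -0.42], [0.19, -0.28, 0], 50],
  [[0, 0, -0.42], [0.18, -0.27, 0], 50],
  [[0, 0, 0], [0, 0, -0.5], 50],
  [[0, 0, 0], [0, 0, -0.5], 50],
  [[0, 0, 0], [0, 0, -0.5], 50],
  [[0, 0, 0], [0, 0, -0.5], 50],
  [[0, 0, 0], [0, 0, -0.4], 50],
  [[0, 0, 0], [0, 0, -0.3], 50],
  [[0, 0, 0], [0, 0, -0.18], 50],
  [[0, 0, 0], [0, 0, 0], 50],
  [[0, 0, 0], [0, 0, 0], 50],
])

```text
t: 3.35
tool_pos: [0.5657, -0.0565, 0.1594]
tcp_rot: [0.0, 0.594, 0.804, 0.0]
ft_force: [-0.3, 0.5, 0.1]
opening: 0.0505
grip_force: 0.0
```

Run:
```python
from h import *
c=cam('wrist'); s=telemetry.sense(); Rt=rot(s['tcp_rot']); print(s['tool_pos'],np.degrees(np.arctan2(Rt[1,1],Rt[0,1])))
cv2.imwrite('pics/w2.png',c['img'][...,::-1])
```

```text
[ 0.56579634 -0.05649693  0.15966348] 17.065873614875205
```

View pics/w2.png

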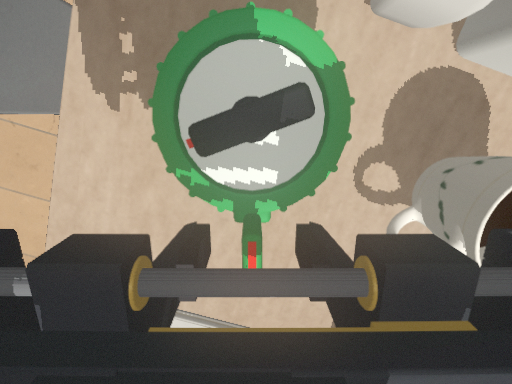

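The lug at (252,250) sits centred between the fingers. I'll close on it, and refine the centre and bar direction from this closer view.

>>> servo_tool([
  [[0, 0, 0], [0, 0, 0], 5],
  [[0, 0, 0], [0, 0, 0], 5],
  [[0, 0, 0], [0, 0, 0], 5],
  [[0, 0, 0], [0, 0, 0], 5],
  [[0, 0, 0], [0, 0, 0], 5],
  [[0, 0, 0], [0, 0, 0], 5],
], squeeze=12)

```text
t: 4.0
tool_pos: [0.5655, -0.0562, 0.1589]
tcp_rot: [0.0, 0.594, 0.804, -0.0]
ft_force: [-0.3, 0.3, 1.6]
opening: 0.0099
grip_force: 12.4
```

Run:
```python
from h import *
c=cam('wrist'); im=c['img'];hsv=cv2.cvtColor(im,cv2.COLOR_RGB2HSV)
g=cv2.inRange(hsv,(60,120,40),(90,255,255)); g[205:]=0;g[:,:140]=0;g[:,365:]=0
h=cv2.convexHull(np.argwhere(g>0)[:,::-1].astype(np.int32)).reshape(-1,2)
h=h[h[:,1]<200]
p=onz(c,h,.09)[:,:2]; x=np.linalg.lstsq(np.c_[2*p,np.ones(len(p))],(p**2).sum(1),rcond=None)[0]; ctr=x[:2]; print(ctr,np.sqrt(x[2]+x[:2]@x[:2]))
m=np.zeros(g.shape,np.uint8); cv2.circle(m,(252,112),70,1,-1)
k=((im.max(2)<75)&(m>0)).astype(np.uint8)
n,l,s,cc=cv2.connectedComponentsWithStats(k); i=1+np.argmax(s[1:,4]); q=np.argwhere(l==i)[:,::-1]
w=onz(c,q,.135)[:,:2].astype(np.float32); r=cv2.minAreaRect(w*1000); print(s[i,4],r)
u=cv2.fitLine(w,cv2.DIST_L2,0,.01,.01).ravel(); print(u,np.degrees(np.arctan2(u[1],u[0])))
r=cv2.inRange(hsv,(0,120,60),(8,255,255))*m; q=np.argwhere(r>0)[:,::-1]; w=onz(c,q,.096).mean(0)[:2]; d=w-ctr; print(len(q),w,np.degrees(np.arctan2(d[1],d[0])),np.hypot(*d))
```

```text
[0.54638356 0.01092283] 0.051512417430537326
2662 ((538.1510620117188, 2.9200363159179688), (31.019454956054688, 16.332107543945312), 33.627845764160156)
[0.7813827  0.62405217 0.53807765 0.00196074] 38.612656
22 [ 0.51811779 -0.0134006 ] -139.28715763991076 0.037290523045136414
```

Run:
```python
import numpy as np
a=np.radians(-73.5-3.4*np.arange(21)); P=.0683*np.c_[np.cos(a),np.sin(a)]/.05
Q=np.round(P,2); print(np.round(np.diff(Q,axis=0),2).tolist())
```

```text
[[-0.08, -0.02], [-0.08, -0.02], [-0.08, -0.01], [-0.08, 0.0], [-0.08, -0.01], [-0.08, 0.01], [-0.08, 0.01], [-0.08, 0.01], [-0.08, 0.02], [-0.08, 0.02], [-0.08, 0.02], [-0.07, 0.04], [-0.07, 0.03], [-0.08, 0.04], [-0.06, 0.04], [-0.07, 0.05], [-0.06, 0.05], [-0.06, 0.06], [-0.06, 0.06], [-0.05, 0.06]]
```

>>> servo_tool([
  [[0, 0, -0.68], [-0.08, -0.02, 0], 5],
  [[0, 0, -0.68], [-0.08, -0.02, 0], 5],
  [[0, 0, -0.68], [-0.08, -0.01, 0], 5],
  [[0, 0, -0.68], [-0.08, 0, 0], 5],
  [[0, 0, -0.68], [-0.08, -0.01, 0], 5],
  [[0, 0, -0.68], [-0.08, 0.01, 0], 5],
  [[0, 0, -0.68], [-0.08, 0.01, 0], 5],
  [[0, 0, -0.68], [-0.08, 0.01, 0], 5],
  [[0, 0, -0.68], [-0.08, 0.02, 0], 5],
  [[0, 0, -0.68], [-0.08, 0.02, 0], 5],
])

```text
t: 5.05
tool_pos: [0.5256, -0.0564, 0.1589]
tcp_rot: [0.001, 0.804, 0.594, 0.0]
ft_force: [1.3, -3.2, -0.6]
opening: 0.0098
grip_force: 12.4
```

>>> servo_tool([
  [[0, 0, -0.68], [-0.08, 0.02, 0], 5],
  [[0, 0, -0.68], [-0.07, 0.04, 0], 5],
  [[0, 0, -0.68], [-0.07, 0.03, 0], 5],
  [[0, 0, -0.68], [-0.08, 0.04, 0], 5],
  [[0, 0, -0.68], [-0.06, 0.04, 0], 5],
  [[0, 0, -0.68], [-0.07, 0.05, 0], 5],
  [[0, 0, -0.68], [-0.06, 0.05, 0], 5],
  [[0, 0, -0.68], [-0.06, 0.06, 0], 5],
  [[0, 0, -0.68], [-0.06, 0.06, 0], 5],
  [[0, 0, -0.68], [-0.05, 0.06, 0], 5],
  [[0, 0, 0], [0, 0, 0], 5],
  [[0, 0, 0], [0, 0, 0], 5],
])

```text
t: 6.25
tool_pos: [0.4925, -0.0336, 0.1588]
tcp_rot: [0.0, 0.942, 0.335, -0.0]
ft_force: [-2.7, -4.0, 1.7]
opening: 0.0099
grip_force: 12.7
```

Run:
```python
from h import *
c=cam('wrist'); s=telemetry.sense(); Rt=rot(s['tcp_rot']); print(s['tool_pos'],np.degrees(np.arctan2(Rt[1,1],Rt[0,1])))
cv2.imwrite('pics/w3.png',c['img'][...,::-1])
```

```text
[ 0.49253035 -0.03357164  0.15884192] -50.88583332165525
```

View pics/w3.png

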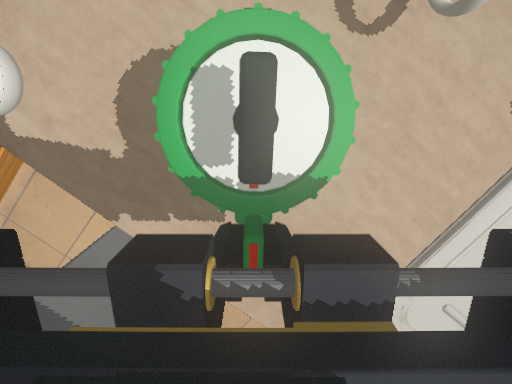

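The lug stripe at (253,256) is nearly in line with the lid's red line at (254,186) and the bar, which runs from (258,55) to (255,183). I'll check this numerically.

Run:
```python
from h import *
c=cam('wrist'); im=c['img'];hsv=cv2.cvtColor(im,cv2.COLOR_RGB2HSV); s=telemetry.sense(); t=s['tool_pos'][:2]
m=np.zeros(im.shape[:2],np.uint8); cv2.circle(m,(257,115),73,1,-1)
k=((im.max(2)<75)&(m>0)).astype(np.uint8); n,l,st,cc=cv2.connectedComponentsWithStats(k); i=1+np.argmax(st[1:,4]); q=np.argwhere(l==i)[:,::-1]
w=onz(c,q,.135)[:,:2].astype(np.float32); r=cv2.minAreaRect(w*1000); print('bar',st[i,4],r)
u=cv2.fitLine(w,cv2.DIST_L2,0,.01,.01).ravel(); print('bardir',np.degrees(np.arctan2(u[1],u[0])))
g=cv2.inRange(hsv,(60,120,40),(90,255,255)); g[200:]=0;g[:,:140]=0;g[:,370:]=0
h=cv2.convexHull(np.argwhere(g>0)[:,::-1].astype(np.int32)).reshape(-1,2); h=h[h[:,1]<195]
p=onz(c,h,.09)[:,:2]; x=np.linalg.lstsq(np.c_[2*p,np.ones(len(p))],(p**2).sum(1),rcond=None)[0]; print('ring',x[:2],np.sqrt(x[2]+x[:2]@x[:2]))
r=cv2.inRange(hsv,(0,110,60),(8,255,255))
for a,b,z in ((175,200,.096),(235,275,.125)):
    q=np.argwhere(r[a:b,235:275]>0)[:,::-1]+[235,a]; w=onz(c,q,z)[:,:2].mean(0)
    for ctr in (np.array([.546,.0095]),x[:2]):
        d=w-ctr; print('red',len(q),w,np.degrees(np.arctan2(d[1],d[0])),np.hypot(*d))
for ctr in (np.array([.546,.0095]),x[:2]): d=t-ctr; print('tcp',np.degrees(np.arctan2(d[1],d[0])),np.hypot(*d))
```

```text
bar 30 ((525.0982055664062, -1.8822381496429443), (4.633541107177734, 2.140038251876831), 70.23921966552734)
bardir 64.22016
ring [0.54546751 0.00827159] 0.05449309813117429
red 35 [ 0.51767794 -0.01385073] -140.49538462738332 0.03670688849141089
red 35 [ 0.51767794 -0.01385073] -141.47789823240117 0.03551981519238839
red 204 [ 0.49676598 -0.03067738] -140.78386549275865 0.0635469206625336
red 204 [ 0.49676598 -0.03067738] -141.34898183644745 0.062360740030184145
tcp -141.15942282813194 0.06866456508047128
tcp -141.6882559536623 0.06748228268547156
```

The ring is aligned to within 0.3°. I'll release the lug, rise, and move over the handle; the yaw already suits the bar.

>>> servo_tool([
  [[0, 0, 0], [0, 0, 0], 45],
  [[0, 0, 0], [0, 0, 0], 45],
  [[0, 0, 0], [0, 0, 0], 45],
  [[0, 0, 0], [0, 0, 0], 45],
  [[0, 0, 0], [0, 0, 0.4], 45],
  [[0, 0, 0], [0, 0, 0.5], 45],
  [[0, 0, 0], [0, 0, 0.4], 45],
  [[0, 0, 0], [0.26, 0.21, 0], 45],
  [[0, 0, 0], [0.26, 0.21, 0], 45],
  [[0, 0, 0], [0.27, 0.21, 0], 45],
  [[0, 0, 0], [0.27, 0.22, 0], 45],
  [[0, 0, 0], [0, 0, 0], 45],
  [[0, 0, 0], [0, 0, 0], 45],
])

```text
t: 7.65
tool_pos: [0.5452, 0.0092, 0.2234]
tcp_rot: [-0.0, 0.942, 0.335, -0.0]
ft_force: [-1.0, 0.1, -0.2]
opening: 0.0449
grip_force: 0.0
```

Run:
```python
from h import *
c=cam('wrist'); s=telemetry.sense(); print(s['tool_pos'])
cv2.imwrite('pics/w4.png',c['img'][...,::-1])
print(proj(c,[[.5457,.009,.135]]))
d=cam('top'); im=d['img']; hsv=cv2.cvtColor(im,cv2.COLOR_RGB2HSV)
```

```text
[0.54502091 0.00905094 0.22351925]
[[253.05673488 221.80085821]]
```

View pics/w4.png

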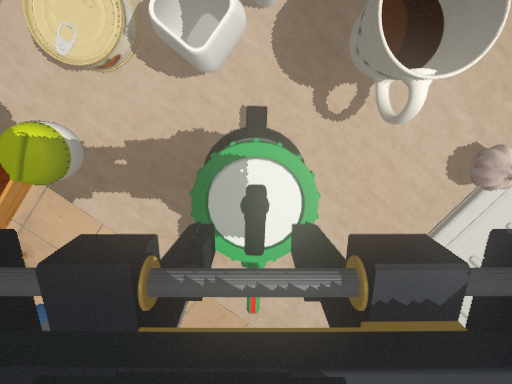

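The bar, from (257,186) to (255,253), lies centred between the fingers, and the lug stripe at (253,303) is in line with it. I'll descend and grip.

>>> servo_tool([
  [[0, 0, 0], [0, 0, -0.3], 45],
  [[0, 0, 0], [0, 0, -0.3], 45],
  [[0, 0, 0], [0, 0, -0.25], 45],
  [[0, 0, 0], [0, 0, -0.13], 45],
  [[0, 0, 0], [0, 0, 0], 45],
  [[0, 0, 0], [0, 0, 0], 5],
  [[0, 0, 0], [0, 0, 0], 5],
  [[0, 0, 0], [0, 0, 0], 5],
  [[0, 0, 0], [0, 0, 0], 5],
  [[0, 0, 0], [0, 0, 0], 5],
  [[0, 0, 0], [0, 0, 0], 5],
], squeeze=40)

```text
t: 8.85
tool_pos: [0.5462, 0.0085, 0.1752]
tcp_rot: [0.001, 0.942, 0.334, 0.001]
ft_force: [3.5, -4.2, -1.7]
opening: 0.0138
grip_force: 40.0
```

>>> servo_tool([
  [[0, 0, 0], [0, 0, 0.1], 5],
  [[0, 0, 0], [0, 0, 0.1], 5],
  [[0, 0, 0], [0, 0, 0.1], 5],
  [[0, 0, 0], [0, 0, 0.1], 5],
  [[0, 0, 0], [0, 0, 0.1], 5],
  [[0, 0, 0], [0, 0, 0.1], 5],
  [[0, 0, 0], [0, 0, 0.1], 5],
  [[0, 0, 0], [0, 0, 0.1], 5],
  [[0, 0, 0], [0, 0, 0], 5],
  [[0, 0, 0], [0, 0, 0], 5],
  [[0, 0, 0], [0, 0, 0], 5],
])

```text
t: 9.95
tool_pos: [0.5462, 0.0085, 0.214]
tcp_rot: [0.001, 0.943, 0.334, 0.001]
ft_force: [8.2, -5.0, -10.3]
opening: 0.0141
grip_force: 40.0
```

Run:
```python
from h import *
s=telemetry.sense(); print(s['tool_pos'],s['ft_force'],s['grip_force'],s['opening'])
c=cam('side'); im=c['img']
A=cv2.resize(im[150:265,200:300],None,fx=5,fy=5,interpolation=cv2.INTER_CUBIC); cv2.imwrite('pics/s2.png',A[...,::-1])
print((proj(c,[[.5457,.009,.100],[.5457,.009,.128],[.5457,.009,.168]])-[200,150])*5)
```

```text
[0.54616018 0.00848994 0.21400291] [  8.18292022  -4.95952096 -10.3197253 ] 39.99752752482891 0.01408407337386436
[[239.08888488 284.5724512 ]
 [239.36753874 225.17943219]
 [239.78725351 137.83708654]]
```

View pics/s2.png

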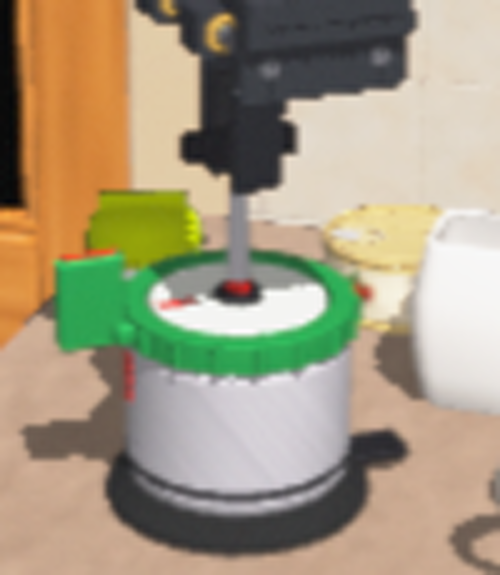

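The side view shows the red band emerging at the guide's rim, at (239,288) in the crop, with the bar held in the fingers. The rise of 38.8 mm and the 10.3 N pull both agree with a handle value of about 0.039.

```bash
python3 -c "
from plant import robot
print(robot.sign_off())"
```

```text
the job is handed in; nothing more can be done
None
```

The job is handed in: the lock ring is turned to its red line, within about 0.3° by camera, and the gripper is still holding the pump handle about 39 mm up with the red band at the rim; the timer, garlic, mug and tin were not touched.

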